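# Set the ticket-book feeder's gate and gauge it

## Robot

A 7-joint arm with a two-finger parallel gripper is mounted at the origin on a cart in front of the work surface, level with it; the furniture and walls round the work are solid. World frame = base frame: x ahead of the robot, y to its left, z up, the work surface at z = 0. Lengths are in m, angles in rad, forces in N, time in s.
With the tool pointing down it reaches from about 0.425 to 0.875 m from the base axis. Payload 4.7 kg.
Tool frame: the origin (TCP) lies between the finger pads, 19 mm behind the fingertips; this is the grasp point; z points along the fingers, y is the line along which they close (so a half turn about z gives the same grasp; the last joint's range is limited). The gripper opens to 87 mm and grips with 3 to 60 N. Pads are 19 mm wide; open, the fingers measure 117 mm over their backs; the gripper's body (75 mm by 190 mm) begins 51 mm behind the grasp point.
Start: joints at [1.289, 0.321, -0.07, 1.45, 0.023, 1.371, -0.057], TCP at [0.189, -0.622, 0.241] pointing down, gripper open.
Joint ranges: [-2.86, 2.86], [-0.3, 2.09], [-1.38, 1.24], [0.06, 2.45], [-1.56, 4.7], [0.09, 2.05], [-2.69, 2.69]. Speed limits (rad/s): [2.57, 2.57, 3.14, 3.14, 3.14, 3.14, 3.14].

## Interface

Orientations are given as a rotation vector (axis times angle).
In Python, from bench import ctrl gives the robot as it stands.
- The arm moves only by the tool step_arm, never from a script. Its argument "targets" is a list of rows, each a list of 7 numbers: the shift along the world's x, y, z in cm, then the turn, a rotation vector about the world's x, y, z in degrees, then the opening, from 0 (shut) to 1 (fully open). A call has exactly 5 rows; each row shifts and turns the commanded pose from where the row before left it; what a row does not reach is not made up. A row lasts 1/12 s, in which the tool goes at most 41.7 mm and 7.16 degrees, less where a joint would pass 70% of its speed; a pose out of reach is approached as far as the arm can. A call with a gripper value outside its range is refused whole. The fingers move at their own pace and stop on an object; "force" is the grip in N (left out, the last holds). Time passes only in rows, so rows that do not move let the fingers close, or fill a call up. It gives the time, the measured TCP pose, the force, the opening and the grip force at its end, in the units of the state.
- ctrl.get_state(): the state, without advancing time (a new reading comes with each control period).
- ctrl.get_image(name): name is "scene" or "side" or "wrist"; returns (picture, depth): 420x560x3 uint8, red, green, blue; 420x560 float32, m along the optical axis (not along the pixel's ray), 0 where there is no reading.
- ctrl.camera_params(name): a dict with "intrinsics" (3x3 intrinsics, pixels), "rvec" (rotation vector, rad) and "tvec" (3), from world to camera coordinates, as OpenCV has them; the wrist camera has in their place "hand_eye" (4x4, takes a point from camera to tool coordinates, whose origin is the TCP and whose axes are the flange's). Camera axes: x right, y down, z forward; pixel columns grow to the right and rows downward; lengths in m; the calibration is good to about 2 mm. A picture is of the moment at which its call begins: read the wrist's pose just before it. camera_params takes no time and is no camera call.
- ctrl.close_job(): hands the job in; it is judged then, once.
The state is a dict: "time": time; "joint_positions": joint angles; "qd": joint speeds; "joint_torque": joint torques, N m; "position": TCP position; "tool_rot": TCP orientation; "ft_force": force on the tool from outside, world axes, zero at the start; "torque": the same for the moment, N m; "grip_width": opening from 0.0 (shut) to 1.0 (fully open); "grip_force": force on a finger pad.
Only numpy, scipy, OpenCV 4.12 (cv2) and the standard library are available. Lean on these libraries where they do the work, as an engineer would, in place of code of your own. Each camera call takes 0.05 s, during which the arm holds its last target. There are 200 camera calls.

## Task

The ticket-book feeder on the desk was opened up to clear a jam and its gate has to be set again. Wind the black handwheel clockwise, over as many grasps as you need, until its white pointer stands at the green mark; then take the blue-handled taper gauge by its handle and slide its blade, tip first and flat on the deck, under the orange pad from the open mouth until it drags snugly, without forcing it. Finish while still holding the gauge there, in the grip, at that depth, so that a colleague can tighten the lock screw, and leave the other things on the desk alone.

Things in the scene. Friction and masses are not known exactly. Their poses are not given: they have to be found in the camera images.
- feeder: Ticket-book feeder fixed to the desk: grey housing 186 x 116 mm, steel deck 50 mm above the desk, white gate frame over it. Origin on the desk under the middle of the gate's mouth; x points from the mouth into the feeder (the way the gauge goes in, about world +y), y towards the robot's side, z up. Frame posts at y = +/-0.051; dial plate 94 mm across on top, z = 0.110; hopper empty to x = 0.16.
- gate_mouth (a point): Point on the deck's surface (feeder 0, 0, 0.050) below the front edge of the orange pad; axes as the feeder's. The gap between deck and pad runs from here to +x, 60 mm wide about y = 0. The deck's rounded lip is at x = -0.020.
- wheel_axis (a point): Point on the handwheel's upright axis (feeder 0.025, 0, 0.136), at the height for the TCP to grip the wheel across, from above, at any yaw. The wheel is a black ribbed cylinder 52 mm across, from 114 to 146 mm above the desk; below it a 68 mm steel flange turns with it.
- set_mark (a point): The green mark on the dial plate (feeder 0.025, 0.042, 0.110), on the side of the dial towards the robot.
- handwheel (a joint): Turn of the handwheel in rad, growing clockwise seen from above, stops at 0 and 6.0, starts at 0.2 to 1.6. At 4.20 the white pointer (a line over the wheel's top and side and a tab on the flange) stands at the green mark. It stays where it is left (friction 0.08 N m). Clockwise lowers the gate, 1.6 mm per rad.
- pad_lift (a joint): How far the orange pad is lifted on its spring, in m: 0 with nothing under it, 0.006 at its stop. It pushes down with 1 N at once and 2 N more per mm. With the wheel at the mark the gap is 7.0 to 8.5 mm, by the pad's unseen wear: feel for it. The gauge drags snugly when it has lifted the pad 0.3 to 3.8 mm: roughly 3 to 9 N of push along the blade, 5 N is right; over 5 mm is forced.
- pad: The orange pad under the gate: 60 mm wide (along feeder y), 50 mm long, rounded front edge, underside parallel to the deck. Origin in the middle of its underside, 25 mm behind its front edge.
- gauge: Taper gauge, a loose tool lying flat on the desk, 210 mm long, about 140 g: blue handle 80 x 24 x 22 mm and a steel blade 22 mm wide, all on one flat underside. Origin on the underside in the middle of the handle (grip here, across the 24 mm); x towards the tip, z up. The blade is 13 mm thick up to x = 0.070, then its upper side tapers 1 in 10.
- gauge_tip (a point): Middle of the lower edge of the gauge's tip (gauge 0.170, 0, 0), where the blade is 3 mm thick; axes as the gauge's. The pad first touches with the tip (gap - 3 mm) x 10, that is 40 to 55 mm, past the mouth, and is lifted 1 mm for each further 10 mm. A line marks each mm of thickness, the red one 8 mm.
- book_stack: Bystander: small stack of teal ticket books, 95 x 70 x 19 mm, in front of the feeder. Leave alone.
- screwdriver: Bystander: orange-handled screwdriver, 178 x 27 x 27 mm, beyond the work. Leave alone.
- marker: Bystander: red and white marker pen, 135 x 17 x 16 mm. Leave alone.
Things that resemble listed ones, but are neither listed nor needed, are in the scene too. What is meant by the gauge is not turquoise, and is the larger of those in its own colour.

How it is judged:
By the outcome, as a careful person would: the job done as asked, in the order asked, and still so for the second after the job is handed in, while the arm keeps its last pose, push and grip.
It also fails if it takes over 69 s, if anything falls off the work surface, if the arm or the gripper's body presses on something with over 40 N, if the wrist force passes 120 N, or if a joint passes its speed limit or range.

## Working session

There is one attempt and no reset: what is moved stays moved. The work goes in short steps, Python scripts to look and compute and a tool call to move; the robot and the scene stay as the last step left them, time stands still between calls to the robot, and variables do not carry over. Pictures are saved under pics/ and viewed, at most 10 in all, crops included, and the job is handed in when it is done.

Besides the shell and the picture viewer there is one more tool, called after "Emit:" by a JSON object that holds its "op" and its "data", one argument or row to a line. step_arm: Moves the arm, as the interface text tells. Its arguments: {"type":"object","properties":{"targets":{"type":"array"},"force":{"type":"number"}},"required":["targets"]}

```bash
ls; mkdir -p pics; cat > h.py <<'E'
import numpy as np, cv2
from bench import ctrl
from scipy.spatial.transform import Rotation as R
def grab(n):
    s=ctrl.get_state(); im,d=ctrl.get_image(n); return s,im,d
def pose(n,s=None):
    p=ctrl.camera_params(n); K=np.array(p["intrinsics"])
    if n!="wrist":
        Rm=R.from_rotvec(np.ravel(p["rvec"])).as_matrix(); return K,Rm.T,-Rm.T@np.ravel(p["tvec"])
    H=np.array(p["hand_eye"]); T=R.from_rotvec(s["tool_rot"]).as_matrix()
    return K,T@H[:3,:3],T@H[:3,3]+np.array(s["position"])
def pts(uv,cam,z):
    K,A,o=cam; uv=np.atleast_2d(uv).astype(float)
    r=np.c_[uv,np.ones(len(uv))]@np.linalg.inv(K).T@A.T
    return o+r*((z-o[2])/r[:,2])[:,None]
def cloud(d,cam):
    K,A,o=cam; v,u=np.indices(d.shape); r=np.stack([u,v,np.ones_like(u)],-1)@np.linalg.inv(K).T
    return (r*d[...,None])@A.T+o
E
cat > a.py <<'E'
from h import *
s,im,d=grab("scene"); s2,im2,d2=grab("side")
cv2.imwrite("pics/scene.png",im[...,::-1]); cv2.imwrite("pics/side.png",im2[...,::-1])
np.savez("a.npz",im=im,d=d,im2=im2,d2=d2)
print(s["time"],s["position"],s["tool_rot"],s["grip_width"])
for n in("scene","side"): print(pose(n))
E
python3 a.py
```

```text
pics
0.0 [ 0.18929181 -0.62128137  0.24015171] [-3.10542364e+00 -4.62751658e-01  5.81877769e-04] 0.9977075679367748
(array([[471.09805777,   0.        , 282.49426091],
       [  0.        , 471.09805777, 203.85726298],
       [  0.        ,   0.        ,   1.        ]]), array([[-8.33714873e-01, -2.42109398e-01,  4.96288776e-01],
       [-5.52194474e-01,  3.64109986e-01, -7.50003454e-01],
       [ 8.79185655e-04, -8.99336955e-01, -4.37255382e-01]]), array([0.07685208, 0.63827489, 0.49321811]))
(array([[453.86426689,   0.        , 277.20817691],
       [  0.        , 453.86426689, 217.47921707],
       [  0.        ,   0.        ,   1.        ]]), array([[ 0.98587772, -0.07013248,  0.15207417],
       [-0.16689217, -0.48661298,  0.85752831],
       [ 0.01386068, -0.87079805, -0.49144546]]), array([ 0.36474773, -0.98316494,  0.63130864]))
```

View pics/scene.png

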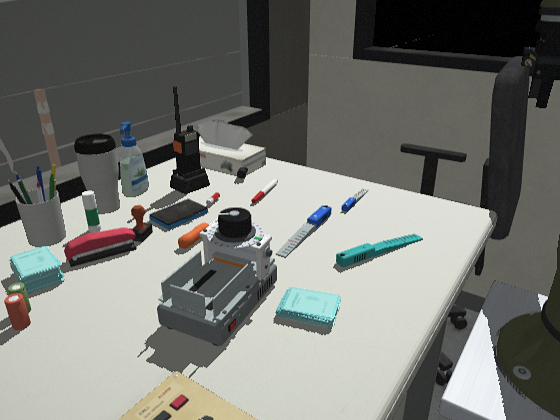

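View pics/side.png

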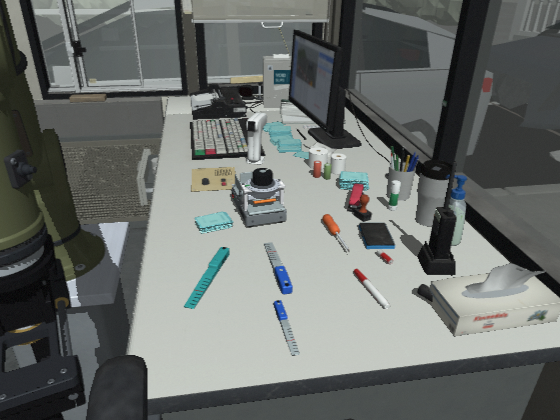

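The side view shows the two blue gauges at about (280,278) and (285,325), with a turquoise one at (208,277). The larger blue gauge is the one at (280,278), with its tip at (267,243) pointing toward the feeder. In the scene view it sits at (319,215), and the small one at (350,203). The feeder is at side (260,200). I'll measure these and confirm in a crop.

```bash
cat > b.py <<'E'
from h import *
Z=np.load("a.npz")
for n,im,d in(("scene",Z["im"],Z["d"]),("side",Z["im2"],Z["d2"])):
    cam=pose(n); P=cloud(d,cam); hsv=cv2.cvtColor(im,cv2.COLOR_RGB2HSV)
    m=cv2.inRange(hsv,(108,120,60),(128,255,255))
    k,l,st,c=cv2.connectedComponentsWithStats(m)
    for i in range(1,k):
        if st[i,4]<60: continue
        q=P[(l==i)&(d>0)]; 
        if np.linalg.norm(q.mean(0)[:2])>1: continue
        top=q[q[:,2]>.017]
        print(n,"blue",st[i],c[i].round(),q.mean(0).round(4),q[:,2].max().round(4))
        if len(top)>20: print("  top rect",cv2.minAreaRect(top[:,:2].astype(np.float32)*1000),len(top))
    # wheel top, dial
    q=P[(d>0)]; g=hsv.reshape(-1,3).reshape(im.shape)[d>0]
    near=(abs(q[:,2]-.146)<.004)&(g[:,2]<70)&(np.hypot(q[:,0],q[:,1])<.9)&(q[:,0]>.25)
    w=q[near]; c0=np.median(w[:,:2],0); w=w[np.hypot(*(w[:,:2]-c0).T)<.04]
    print(n,"wheel top",c0,cv2.minEnclosingCircle(w[:,:2].astype(np.float32)*1000),len(w))
    near=np.hypot(*(q[:,:2]-c0).T)<.2
    for z in(.050,.110): 
        w=q[near&(abs(q[:,2]-z)<.003)]; print("  z",z,len(w),cv2.minAreaRect(w[:,:2].astype(np.float32)*1000) if len(w)>3 else 0)
E
python3 b.py
python3 - <<'E'
import cv2,numpy as np
a=cv2.imread("pics/scene.png")[190:350,150:380];b=cv2.imread("pics/side.png")[155:365,180:340]
r=lambda x,s:cv2.resize(x,None,fx=s,fy=s,interpolation=cv2.INTER_CUBIC)
a=r(a,1.9);b=r(b,2.2)
o=np.zeros((600,800,3),np.uint8);o[:a.shape[0],:a.shape[1]]=a;o[:b.shape[0],440:440+b.shape[1]]=b
cv2.imwrite("pics/crop1.png",o)
E
```

```text
scene blue [ 37 167   8  34  88] [ 40. 180.] [0.974  0.1751 0.1178] 0.1443
  top rect ((973.6533813476562, 176.334716796875), (6.9967265129089355, 20.217870712280273), 45.87405014038086) 88
scene blue [342 198  14  14 112] [348. 204.] [ 0.495  -0.2722  0.0116] 0.0179
scene blue [307 206  24  22 244] [319. 216.] [ 0.5163 -0.1725  0.0184] 0.0251
  top rect ((519.6363525390625, -177.8798828125), (22.302616119384766, 75.97737884521484), 2.351881980895996) 170
scene wheel top [0.50890804 0.1179523 ] ((514.3577880859375, 119.02914428710938), 24.710222244262695) 312
  z 0.05 2090 ((508.6293029785156, 165.5004119873047), (112.95927429199219, 190.33285522460938), 6.905454158782959)
  z 0.11 756 ((515.0615844726562, 118.29695129394531), (118.82914733886719, 86.14871978759766), 30.235116958618164)
side blue [407 153  11  19  90] [412. 163.] [0.9807 0.193  0.1112] 0.1428
  top rect ((1023.4607543945312, 279.88580322265625), (246.04067993164062, 21.894248962402344), 63.59133529663086) 88
side blue [275 266  17  28 283] [283. 280.] [ 0.5203 -0.1922  0.0192] 0.0254
  top rect ((520.8807983398438, -181.4838409423828), (21.632125854492188, 81.8683853149414), 3.6155788898468018) 214
side blue [274 300  13  20 148] [280. 310.] [ 0.4974 -0.2847  0.0142] 0.0175
side wheel top [0.5253938  0.10044141] ((516.6834716796875, 110.87651824951172), 26.18755340576172) 116
  z 0.05 400 ((510.1128845214844, 162.03956604003906), (110.06734466552734, 191.25376892089844), 8.590108871459961)
  z 0.11 258 ((517.3832397460938, 107.92097473144531), (80.91618347167969, 115.28009033203125), 87.44483947753906)
```

View pics/crop1.png

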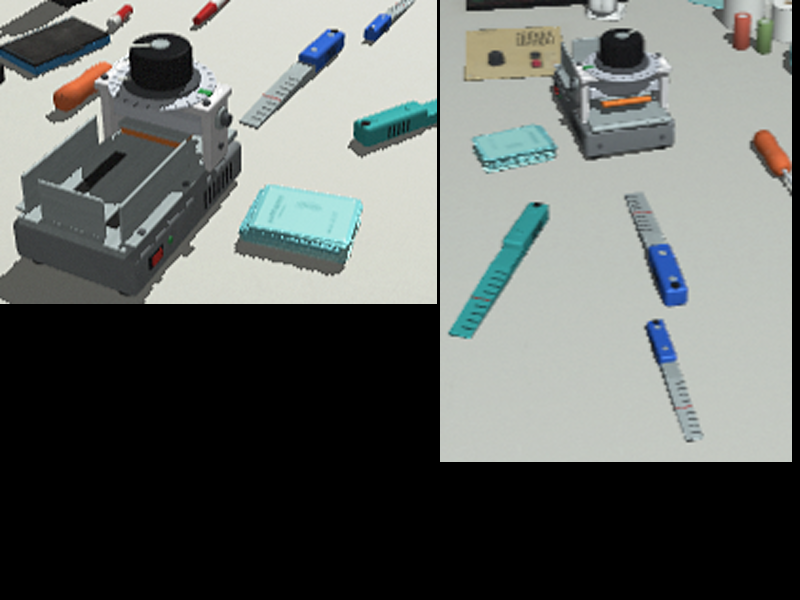

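The crop confirms the large blue gauge: handle at side (283,280), blade toward the feeder, red line near the tip. The small blue one is at (280,310). Next I need the pointer angle and the wrist camera mount.

```bash
python3 - <<'E'
from h import *
Z=np.load("a.npz"); im=Z["im"];d=Z["d"];cam=pose("scene");P=cloud(d,cam)
hsv=cv2.cvtColor(im,cv2.COLOR_RGB2HSV)
near=(d>0)&(np.hypot(P[...,0]-.515,P[...,1]-.114)<.07)
w=near&(P[...,2]>.138)
p=P[w&(hsv[...,2]>110)];print(len(p),p.round(3)[:20])
t=w&(hsv[...,2]<90)&(abs(P[...,2]-.146)<.004);print("ctr rays",np.argwhere(w&(P[...,2]>.14)).mean(0))
g=near&(cv2.inRange(hsv,(45,90,40),(80,255,255))>0);v,u=np.nonzero(g);print("green",u.mean(),v.mean(),pts([u.mean(),v.mean()],cam,.110))
print(ctrl.camera_params("wrist"))
E
```

```text
82 [[0.539 0.101 0.146]
 [0.537 0.101 0.146]
 [0.536 0.1   0.146]
 [0.534 0.1   0.147]
 [0.534 0.097 0.145]
 [0.53  0.099 0.147]
 [0.529 0.098 0.147]
 [0.528 0.096 0.146]
 [0.527 0.095 0.146]
 [0.526 0.094 0.146]
 [0.525 0.092 0.145]
 [0.522 0.093 0.147]
 [0.522 0.091 0.146]
 [0.539 0.108 0.147]
 [0.537 0.109 0.148]
 [0.519 0.092 0.146]
 [0.517 0.092 0.146]
 [0.515 0.091 0.146]
 [0.541 0.112 0.146]
 [0.511 0.094 0.147]]
ctr rays [215.20568928 234.11378556]
green 258.0 238.42857142857142 [[0.47421065 0.10941814 0.11      ]]
{'intrinsics': array([[369.38735909,   0.        , 277.16071622],
       [  0.        , 369.38735909, 206.43788886],
       [  0.        ,   0.        ,   1.        ]]), 'hand_eye': array([[ 5.15087394e-04, -9.55412283e-01, -2.95274626e-01,
         8.13009990e-02],
       [ 9.99999867e-01,  4.97852106e-04,  1.33547908e-04,
         6.47945818e-04],
       [ 1.94097824e-05, -2.95274656e-01,  9.55412412e-01,
        -1.41982967e-01],
       [ 0.00000000e+00,  0.00000000e+00,  0.00000000e+00,
         1.00000000e+00]])}
```

Emit:
{"op": "step_arm", "data": {
  "targets": [
    [2.2, 2.95, 0, 0, 0, 7, 1],
    [2.2, 2.95, 0, 0, 0, 7, 1],
    [2.2, 2.95, 0, 0, 0, 7, 1],
    [2.2, 2.95, 0, 0, 0, 7, 1],
    [2.2, 2.95, 0, 0, 0, 7, 1]
  ]
}}

```text
time: 0.52
position: [0.2975, -0.4746, 0.2411]
tool_rot: [2.825, 1.375, 0.0]
ft_force: [2.3, 1.5, 0.9]
grip_width: 1.003
grip_force: 0.0
```

Emit:
{"op": "step_arm", "data": {
  "targets": [
    [2.2, 2.95, 0, 0, 0, 7, 1],
    [2.2, 2.95, 0, 0, 0, 7, 1],
    [2.2, 2.95, 0, 0, 0, 7, 1],
    [2.2, 2.95, 0, 0, 0, 7, 1],
    [2.2, 2.95, 0, 0, 0, 7, 1]
  ]
}}

```text
time: 0.93
position: [0.41, -0.3251, 0.241]
tool_rot: [-2.273, -2.168, 0.0]
ft_force: [0.4, 0.3, -0.4]
grip_width: 1.002
grip_force: 0.0
```

Emit:
{"op": "step_arm", "data": {
  "targets": [
    [2.2, 2.95, 0, 0, 0, 7, 1],
    [2.2, 2.95, 0, 0, 0, 7, 1],
    [2.2, 2.95, 0, 0, 0, 7, 1],
    [2.2, 2.95, 0, 0, 0, 7, 1],
    [2.2, 2.95, 0, 0, 0, 7, 1]
  ]
}}

```text
time: 1.35
position: [0.52, -0.1777, 0.2411]
tool_rot: [-1.516, -2.751, 0.0]
ft_force: [0.0, -0.5, -0.5]
grip_width: 1.003
grip_force: 0.0
```

```bash
cat > gauge.py <<'E'
from h import *
import sys
def gauge(im,d,cam,zt=.022):
    P=cloud(d,cam);hsv=cv2.cvtColor(im,cv2.COLOR_RGB2HSV)
    m=cv2.inRange(hsv,(108,120,50),(128,255,255)); k,l,st,c=cv2.connectedComponentsWithStats(m)
    for i in range(1,k):
        if st[i,4]<300: continue
        q=P[(l==i)&(d>0)]; zq=np.median(q[:,2]);t=q[abs(q[:,2]-zt)<.004]
        v,u=np.nonzero(l==i); print("blue",st[i],"z",zq.round(4))
        if len(t)>50: print("  cloud top rect",cv2.minAreaRect(t[:,:2].astype(np.float32)*1000))
        r=pts(np.c_[u,v],cam,zt); print("  ray rect",cv2.minAreaRect(r[:,:2].astype(np.float32)*1000))
if __name__=="__main__":
    s,im,d=grab("wrist"); cam=pose("wrist",s); gauge(im,d,cam)
    cv2.imwrite("pics/"+sys.argv[1],im[...,::-1]); print(s["joint_positions"])
    np.savez("g.npz",im=im,d=d,A=cam[1],o=cam[2])
E
python3 gauge.py w1.png
```

```text
blue [ 261  141   47   72 1244] z 0.0202
  cloud top rect ((524.3709106445312, -177.3979034423828), (21.4548397064209, 70.69115447998047), 3.1082985401153564)
  ray rect ((523.9353637695312, -174.62088012695312), (21.136890411376953, 75.28474426269531), 3.3734872341156006)
[ 0.8288693   0.14790916 -0.60043435  1.68579798  0.08599266  1.33449616
  0.77687847]
```

View pics/w1.png

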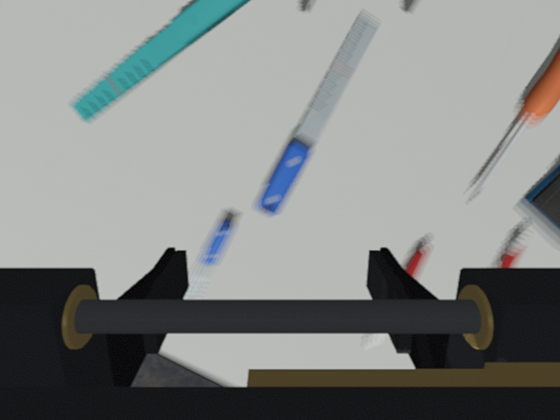

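Emit:
{"op": "step_arm", "data": {
  "targets": [
    [-0.05, 2.95, 0, 0, 0, 7, 1],
    [-0.05, 2.95, 0, 0, 0, 7, 1],
    [-0.05, 2.95, 0, 0, 0, 7, 1],
    [-0.05, 2.95, 0, 0, 0, 7, 1],
    [-0.05, 2.95, 0, 0, 0, 7, 1]
  ]
}}

```text
time: 1.82
position: [0.5164, -0.0306, 0.2409]
tool_rot: [-0.62, -3.079, 0.0]
ft_force: [0.5, -0.7, -0.1]
grip_width: 1.003
grip_force: 0.0
```

Emit:
{"op": "step_arm", "data": {
  "targets": [
    [-0.05, 2.95, 0, 0, 0, 7, 1],
    [-0.05, 2.95, 0, 0, 0, 7, 1],
    [-0.05, 2.95, 0, 0, 0, 7, 1],
    [-0.05, 2.95, 0, 0, 0, 7, 1],
    [-0.05, 2.95, 0, 0, 0, 7, 1]
  ]
}}

```text
time: 2.23
position: [0.514, 0.1167, 0.2411]
tool_rot: [0.335, -3.123, 0.001]
ft_force: [0.9, 0.1, 0.6]
grip_width: 1.001
grip_force: 0.0
```

The wrist view (slightly blurred) shows the large blue gauge handle at (285,178) with its tip at (370,18), and the small one at (218,238). Now the wheel.

```bash
cat > wheel.py <<'E'
from h import *
import sys
s,im,d=grab("wrist");s,im,d=grab("wrist"); cam=pose("wrist",s);P=cloud(d,cam);hsv=cv2.cvtColor(im,cv2.COLOR_RGB2HSV)
cv2.imwrite("pics/"+sys.argv[1],im[...,::-1]); np.savez("w.npz",im=im,d=d,A=cam[1],o=cam[2])
t=(d>0)&(abs(P[...,2]-.146)<.005)&(np.hypot(P[...,0]-.515,P[...,1]-.114)<.05)
c=cv2.minEnclosingCircle(P[t][:,:2].astype(np.float32)*1000);print("top",c,t.sum(),P[t][:,2].mean())
wh=t&(hsv[...,2]>110)&(hsv[...,1]<80);print("white top",wh.sum(),P[wh].mean(0) if wh.any() else 0)
g=(cv2.inRange(hsv,(45,90,40),(80,255,255))>0)&(d>0)&(np.hypot(P[...,0]-.515,P[...,1]-.114)<.06)
if g.any(): v,u=np.nonzero(g);print("green",g.sum(),pts([u.mean(),v.mean()],cam,.110),P[g].mean(0))
for z in(.110,.050):
    w=P[(d>0)&(abs(P[...,2]-z)<.003)&(np.hypot(P[...,0]-.515,P[...,1]-.114)<.2)]
    if len(w)>9: print(z,len(w),cv2.minAreaRect(w[:,:2].astype(np.float32)*1000))
print(np.array(s["joint_positions"]).round(3),s["position"],s["tool_rot"])
E
python3 wheel.py wh1.png
```

```text
top ((518.2025146484375, 115.02830505371094), 26.86989974975586) 4119 0.14448108068072002
white top 621 [0.52324506 0.11683388 0.14542184]
green 115 [[0.47599701 0.10910954 0.11      ]] [0.47614413 0.10912428 0.10910485]
0.11 6093 ((518.1290283203125, 114.98318481445312), (112.00946044921875, 93.40282440185547), 8.626686096191406)
0.05 10106 ((511.1861572265625, 165.68060302734375), (112.33207702636719, 189.35240173339844), 9.325227737426758)
[ 0.569  0.133 -0.916  1.728  0.104  1.332  1.431] [0.51289165 0.12445074 0.24154271] [-0.35688728  3.12027817  0.0070873 ]
```

View pics/wh1.png

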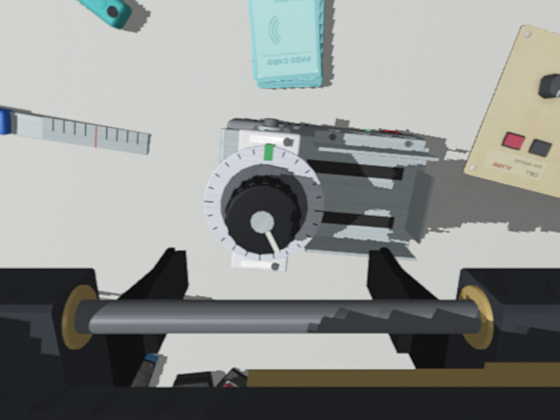

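The picture shows the wheel cap at (262,222), the pointer line running to (276,250), the green mark at (268,152) and the gauge tip at (148,143). I'll re-measure now that the arm has settled.

```bash
python3 wheel.py wh2.png; python3 - <<'E'
from h import *
Z=np.load("w.npz");cam=(pose("scene")[0]*0+np.array(ctrl.camera_params("wrist")["intrinsics"]),Z["A"],Z["o"])
im,d=Z["im"],Z["d"];hsv=cv2.cvtColor(im,cv2.COLOR_RGB2HSV);P=cloud(d,cam)
c=np.array([.518,.115])
r=np.hypot(P[...,0]-c[0],P[...,1]-c[1])
w=(d>0)&(P[...,2]>.140)&(hsv[...,2]>120)&(hsv[...,1]<80)&(r<.03)&(r>.01)
q=P[w];a=np.degrees(np.arctan2(q[:,1]-c[1],q[:,0]-c[0]));print(w.sum(),np.median(a),a.std())
dk=(d>0)&(P[...,2]>.141)&(r<.04);v,u=np.nonzero(dk);print(cv2.minEnclosingCircle(pts(np.c_[u,v],cam,.146)[:,:2].astype(np.float32)*1000))
t=(d>0)&(r<.033)&(r>.024)&(hsv[...,2]>120)&(P[...,2]<.14);print("side/tab pts",t.sum())
print(ctrl.get_state()["position"])
E
```

```text
top ((518.5134887695312, 115.01437377929688), 26.80843162536621) 4130 0.14446972193575203
white top 631 [0.52340252 0.11749996 0.14534637]
green 107 [[0.47643312 0.10819872 0.11      ]] [0.47656404 0.10822146 0.10921292]
0.11 6065 ((518.5692749023438, 114.79048156738281), (111.33284759521484, 93.22553253173828), 8.17183780670166)
0.05 10090 ((507.2462158203125, 164.19212341308594), (104.12525939941406, 189.1967315673828), 7.910544395446777)
[ 0.573  0.132 -0.91   1.729  0.106  1.333  1.426] [0.51365752 0.11854336 0.24118122] [ 3.34335897e-01 -3.12347146e+00 -1.64448525e-03]
293 31.351610007948622 107.53186554359154
((628.918212890625, 126.25824737548828), 138.87869262695312)
side/tab pts 31
[0.51407    0.11620377 0.2409769 ]
```

Emit:
{"op": "step_arm", "data": {
  "targets": [
    [0.2, -0.05, -3.5, 0, 0, 0, 1],
    [0.2, -0.05, -3.0, 0, 0, 0, 1],
    [0.05, 0, -2.0, 0, 0, 0, 1],
    [0, 0, -1.2, 0, 0, 0, 1],
    [0, 0, -0.7, 0, 0, 0, 1]
  ]
}}

```text
time: 2.85
position: [0.5182, 0.1129, 0.1354]
tool_rot: [0.322, -3.122, 0.0]
ft_force: [-0.5, -0.5, 0.8]
grip_width: 0.998
grip_force: 0.0
```

Emit:
{"op": "step_arm", "data": {
  "targets": [
    [0, 0, 0, 0, 0, 0, 1],
    [0, 0, 0, 0, 0, 0, 0.5],
    [0, 0, 0, 0, 0, 0, 0.5],
    [0, 0, 0, 0, 0, 0, 0.5],
    [0, 0, 0, 0, 0, 0, 0.5]
  ],
  "force": 20
}}

```text
time: 3.27
position: [0.5196, 0.1148, 0.1383]
tool_rot: [-0.327, 3.123, -0.0]
ft_force: [-0.4, -0.3, -0.8]
grip_width: 0.779
grip_force: 0.0
```

Emit:
{"op": "step_arm", "data": {
  "targets": [
    [-0.05, 0, -0.1, 0, 0, 0, 0.45],
    [0, 0, 0, 0, 0, 0, 0.45],
    [0, 0, 0, 0, 0, 0, 0.45],
    [0, 0, 0, 0, 0, 0, 0.45],
    [0, 0, 0, 0, 0, 0, 0.45]
  ]
}}

```text
time: 3.68
position: [0.5184, 0.1153, 0.1365]
tool_rot: [-0.328, 3.124, 0.001]
ft_force: [-0.5, 1.8, 1.9]
grip_width: 0.591
grip_force: 20.0
```

Emit:
{"op": "step_arm", "data": {
  "targets": [
    [0, 0, 0, 0, 0, -2, 0.4],
    [0, 0, 0, 0, 0, -3, 0.4],
    [0, 0, 0, 0, 0, -4, 0.4],
    [0, 0, 0, 0, 0, -4, 0.4],
    [0, 0, 0, 0, 0, -4, 0.4]
  ]
}}

```text
time: 4.1
position: [0.5183, 0.1154, 0.1365]
tool_rot: [-0.142, -3.138, -0.001]
ft_force: [-1.8, 2.1, 1.4]
grip_width: 0.597
grip_force: 20.0
```

Emit:
{"op": "step_arm", "data": {
  "targets": [
    [0, 0, 0, 0, 0, -7, 0.4],
    [0, 0, 0, 0, 0, -7, 0.4],
    [0, 0, 0, 0, 0, -7, 0.4],
    [0, 0, 0, 0, 0, -7, 0.4],
    [0, 0, 0, 0, 0, -7, 0.4]
  ]
}}

```text
time: 4.52
position: [0.5184, 0.1155, 0.1365]
tool_rot: [-1.083, -2.949, -0.001]
ft_force: [-0.3, 1.9, 2.2]
grip_width: 0.591
grip_force: 20.0
```

Emit:
{"op": "step_arm", "data": {
  "targets": [
    [0, 0, 0, 0, 0, -7, 0.4],
    [0, 0, 0, 0, 0, -7, 0.4],
    [0, 0, 0, 0, 0, -7, 0.4],
    [0, 0, 0, 0, 0, -7, 0.4],
    [0, 0, 0, 0, 0, -7, 0.4]
  ]
}}

```text
time: 4.93
position: [0.5185, 0.1156, 0.1365]
tool_rot: [-1.92, -2.487, -0.002]
ft_force: [0.6, 2.0, 0.1]
grip_width: 0.597
grip_force: 20.0
```

Emit:
{"op": "step_arm", "data": {
  "targets": [
    [0, 0, 0, 0, 0, -7, 0.4],
    [0, 0, 0, 0, 0, -7, 0.4],
    [0, 0, 0, 0, 0, -7, 0.4],
    [0, 0, 0, 0, 0, -5, 0.4],
    [0, 0, 0, 0, 0, -4, 0.4]
  ]
}}

```text
time: 5.35
position: [0.5186, 0.1156, 0.1365]
tool_rot: [-2.496, -1.907, -0.002]
ft_force: [-0.3, 2.2, 1.0]
grip_width: 0.589
grip_force: 20.0
```

```bash
python3 -c "
from h import *
s=ctrl.get_state();print(s['joint_positions'].round(3) if hasattr(s['joint_positions'],'round') else s['joint_positions'],s['position'],s['tool_rot'],s['torque'],s['ft_force'])"
```

```text
[ 0.3    0.198 -0.625  1.857  0.127  1.126 -0.636] [0.51863222 0.11560382 0.13646167] [-2.49615837e+00 -1.90706023e+00 -1.75996488e-03] [ 0.43536958 -0.09551284  0.02418746] [-0.26176553  2.19419808  0.99190453]
```

Emit:
{"op": "step_arm", "data": {
  "targets": [
    [0, 0, 0, 0, 0, -7, 0.4],
    [0, 0, 0, 0, 0, -7, 0.4],
    [0, 0, 0, 0, 0, -7, 0.4],
    [0, 0, 0, 0, 0, -7, 0.4],
    [0, 0, 0, 0, 0, -7, 0.4]
  ]
}}

```text
time: 5.77
position: [0.5188, 0.1155, 0.1365]
tool_rot: [-2.955, -1.065, -0.002]
ft_force: [0.2, 2.5, 0.4]
grip_width: 0.588
grip_force: 20.0
```

Emit:
{"op": "step_arm", "data": {
  "targets": [
    [0, 0, 0, 0, 0, -7, 0.4],
    [0, 0, 0, 0, 0, -7, 0.4],
    [0, 0, 0, 0, 0, -7, 0.4],
    [0, 0, 0, 0, 0, -7, 0.4],
    [0, 0, 0, 0, 0, -6, 0.4]
  ]
}}

```text
time: 6.18
position: [0.5188, 0.1153, 0.1364]
tool_rot: [-3.137, -0.155, -0.001]
ft_force: [0.6, 2.2, -0.3]
grip_width: 0.595
grip_force: 20.0
```

Emit:
{"op": "step_arm", "data": {
  "targets": [
    [0, 0, 0, 0, 0, -5, 0.4],
    [0, 0, 0, 0, 0, -4, 0.4],
    [0, 0, 0, 0, 0, -3, 0.4],
    [0, 0, 0, 0, 0, -2, 0.4],
    [0, 0, 0, 0, 0, 0, 0.4]
  ]
}}

```text
time: 6.6
position: [0.5188, 0.1153, 0.1365]
tool_rot: [-3.133, 0.221, -0.001]
ft_force: [0.4, 1.3, -0.1]
grip_width: 0.593
grip_force: 20.0
```

```bash
python3 - <<'E'
from h import *
s,im,d=grab("wrist");s2,i2,_=grab("scene")
a=np.degrees(np.arctan2(s["tool_rot"][1],s["tool_rot"][0]))*2%360;print("yaw",a,s["joint_positions"])
c=cv2.resize(i2[195:255,195:285],None,fx=4,fy=4,interpolation=cv2.INTER_CUBIC)
o=np.zeros((420,800,3),np.uint8);o[:,:440]=im[:,60:500];o[:240,440:]=c;cv2.imwrite("pics/turn.png",o[...,::-1])
E
```

```text
yaw 351.9251906216078 [ 0.17004326  0.17947223 -0.4787944   1.86124026  0.09098299  1.12128225
 -2.05342725]
```

View pics/turn.png

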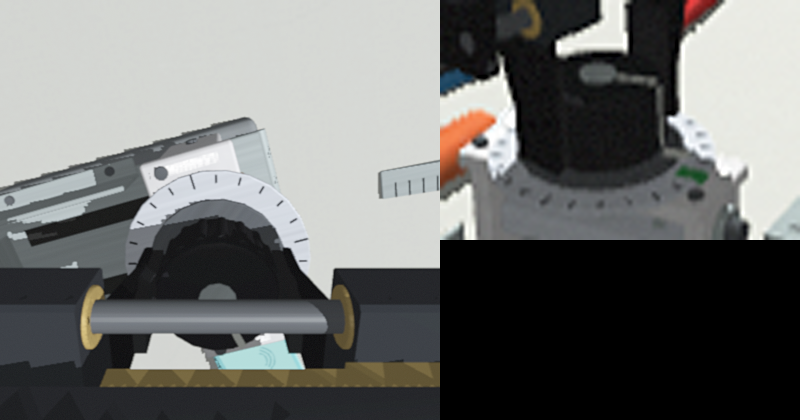

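```bash
python3 - <<'E'
from h import *
cam=pose("scene");c=np.array([.5183,.115]);K,A,o=cam
p=pts([[250,216],[234.25,213.3]],cam,.146);print(p)
v=p[0,:2]-p[1,:2];print(np.degrees(np.arctan2(v[1],v[0])))
for ang in(175,180,185,188.3,192):
    t=np.radians(ang);q=np.array([[*(p[1,:2]+.026*np.array([np.cos(t),np.sin(t)])),.146],[*(p[1,:2]+.026*np.array([np.cos(t),np.sin(t)])),.120]])
    x=(q-o)@A@K.T;x=x[:,:2]/x[:,2:];print(ang,x.round(1),((x-195)*4+[440,0]).round())
E
```

```text
[[0.48971221 0.10856153 0.146     ]
 [0.51666991 0.1150853  0.146     ]]
-166.39596479390136
175 [[246.1 218. ]
 [246.7 232.2]] [[644.  92.]
 [647. 149.]]
180 [[247.  217.4]
 [247.6 231.7]] [[648.  90.]
 [650. 147.]]
185 [[247.9 216.9]
 [248.4 231.1]] [[651.  87.]
 [653. 144.]]
188.3 [[248.3 216.5]
 [248.8 230.7]] [[653.  86.]
 [655. 143.]]
192 [[248.8 216. ]
 [249.3 230.2]] [[655.  84.]
 [657. 141.]]
```

```bash
cat > ptr.py <<'E'
from h import *
def ptr(im,d,cam,c=(.5184,.115),box=None):
    K,A,o=cam;hsv=cv2.cvtColor(im,cv2.COLOR_RGB2HSV)
    # sample rays from the plane z=.146 on a polar grid about the cap's centre
    def samp(x,y,z):
        p=(np.stack([x,y,np.full_like(x,z)],-1)-o)@A@K.T;p=(p[...,:2]/p[...,2:]).astype(np.float32)
        return cv2.remap(im,p[...,0],p[...,1],cv2.INTER_LINEAR).astype(float).mean(-1)
    g=np.arange(-.03,.0301,.0005);X,Y=np.meshgrid(c[0]+g,c[1]+g);I=samp(X,Y,.146)
    w=(I>np.percentile(I,50)+60)&(np.hypot(X-c[0],Y-c[1])<.012);cc=np.array([X[w].mean(),Y[w].mean()]);print("cap",cc)
    th=np.radians(np.arange(0,360,.5));out=[]
    for r in(.013,.016,.019,.022):
        I=samp(cc[0]+r*np.cos(th),cc[1]+r*np.sin(th),.146);k=I.argmax();j=(np.arange(-16,17)+k)%720;wt=np.clip(I[j]-np.median(I)-20,0,None)
        out.append(((th[k]*57.2958)+(np.arange(-16,17)*.5*wt).sum()/max(wt.sum(),1e-9),I.max(),np.median(I)))
    print(np.round(out,1))
    hs=(cv2.inRange(hsv,(45,90,40),(80,255,255))>0);P=cloud(d,cam);hs&=(np.hypot(P[...,0]-c[0],P[...,1]-c[1])<.06)
    if hs.any():
        v,u=np.nonzero(hs);g=pts(np.c_[u,v],cam,.110).mean(0)[:2];print("green",g,"dir",np.degrees(np.arctan2(*(g-cc)[::-1]))%360,np.linalg.norm(g-cc))
if __name__=="__main__":
    import sys
    if len(sys.argv)>1: Z=np.load("w.npz");ptr(Z["im"],Z["d"],(np.array(ctrl.camera_params("wrist")["intrinsics"]),Z["A"],Z["o"]))
    else:
        s,im,d=grab("wrist");cam=pose("wrist",s);print(s["position"]);ptr(im,d,cam)
        np.savez("w.npz",im=im,d=d,A=cam[1],o=cam[2])
        cv2.imwrite("pics/ptr_last.png",im[...,::-1])
E
python3 ptr.py x
```

```text
cap [0.51928304 0.11443736]
[[ 38.5 215.3  43.3]
 [ 37.5 215.3  43.3]
 [ 37.5 216.3  43.3]
 [ 38.  214.7  43.7]]
green [0.47644468 0.10820009] dir 188.2840696317114 0.04329004682089543
```

Emit:
{"op": "step_arm", "data": {
  "targets": [
    [0, 0, 0, 0, 0, -3, 0.4],
    [0, 0, 0, 0, 0, -3, 0.4],
    [0, 0, 0, 0, 0, -2, 0.4],
    [0, 0, 0, 0, 0, -1, 0.4],
    [0, 0, 0, 0, 0, 0, 0.4]
  ]
}}

```text
time: 7.12
position: [0.5188, 0.1152, 0.1365]
tool_rot: [-3.106, 0.465, -0.001]
ft_force: [1.5, 3.1, 0.1]
grip_width: 0.594
grip_force: 20.0
```

```bash
python3 - <<'E'
from h import *
s,im,d=grab("wrist");s,im,d=grab("wrist")
print("yaw",np.degrees(np.arctan2(s["tool_rot"][1],s["tool_rot"][0]))*2%360,s["joint_positions"][6])
from ptr import ptr
ptr(im,d,pose("wrist",s))
E
```

```text
yaw 343.0161661523233 -2.20606891083205
cap [0.51132032 0.11688645]
[[251.  158.  100.2]
 [161.5 201.7  78. ]
 [107.5 215.3 108.3]
 [103.5 213.3 112.5]]
```

Emit:
{"op": "step_arm", "data": {
  "targets": [
    [0, 0, 0, 0, 0, 0, 1],
    [0, 0, 0, 0, 0, 0, 1],
    [0, 0, 0, 0, 0, 0, 1],
    [0, 0, 0, 0, 0, 0, 1],
    [0, 0, 1, 0, 0, 0, 1]
  ]
}}

```text
time: 7.63
position: [0.5168, 0.1137, 0.1446]
tool_rot: [3.105, -0.466, -0.007]
ft_force: [0.3, -0.4, -0.3]
grip_width: 0.886
grip_force: 0.0
```

Emit:
{"op": "step_arm", "data": {
  "targets": [
    [0, 0, 2.5, 0, 0, 0, 1],
    [0, 0, 3, 0, 0, 7, 1],
    [0, 0, 3, 0, 0, 7, 1],
    [0, 0, 1, 0, 0, 7, 1],
    [0, 0, 0, 0, 0, 4, 1]
  ]
}}

```text
time: 8.05
position: [0.5204, 0.1151, 0.246]
tool_rot: [3.133, 0.227, 0.011]
ft_force: [0.5, -0.0, -0.8]
grip_width: 0.997
grip_force: 0.0
```

Emit:
{"op": "step_arm", "data": {
  "targets": [
    [0, 0, 0, 0, 0, 2, 1],
    [0, 0, 0, 0, 0, 0, 1],
    [0, 0, 0, 0, 0, 0, 1],
    [0, 0, 0, 0, 0, 0, 1],
    [0, 0, 0, 0, 0, 0, 1]
  ]
}}

```text
time: 8.47
position: [0.5183, 0.1146, 0.2412]
tool_rot: [3.13, 0.271, -0.001]
ft_force: [-0.2, -0.3, 0.9]
grip_width: 1.002
grip_force: 0.0
```

```bash
python3 ptr.py
```

```text
[0.51833682 0.11460203 0.24122098]
cap [0.51800337 0.11437631]
[[188.5 217.   43. ]
 [188.  216.3  42.3]
 [187.5 215.7  42.7]
 [187.5 216.3  42.8]]
green [0.4753     0.10901775] dir 187.15227282215398 0.04303825609370792
```

Emit:
{"op": "step_arm", "data": {
  "targets": [
    [0.1, -2.6, 0, 0, 0, 7, 1],
    [0.1, -2.6, 0, 0, 0, 7, 1],
    [0.1, -2.6, 0, 0, 0, 7, 1],
    [0.1, -2.6, 0, 0, 0, 7, 1],
    [0.1, -2.6, 0, 0, 0, 7, 1]
  ]
}}

```text
time: 8.93
position: [0.5233, -0.0165, 0.2412]
tool_rot: [2.899, 1.209, -0.0]
ft_force: [0.4, -0.0, -0.2]
grip_width: 1.001
grip_force: 0.0
```

Emit:
{"op": "step_arm", "data": {
  "targets": [
    [0, -2.6, 0, 0, 0, 7, 1],
    [0, -2.6, 0, 0, 0, 7, 1],
    [0, -2.6, 0, 0, 0, 7, 1],
    [0, -2.6, 0, 0, 0, 7, 1],
    [0, -2.6, 0, 0, 0, 7, 1]
  ]
}}

```text
time: 9.35
position: [0.5233, -0.1465, 0.2412]
tool_rot: [-2.402, -2.025, 0.0]
ft_force: [0.7, 0.9, -0.3]
grip_width: 1.004
grip_force: 0.0
```

Emit:
{"op": "step_arm", "data": {
  "targets": [
    [0, -2, 0, 0, 0, 7, 1],
    [0, -1, 0, 0, 0, 4, 1],
    [0, 0, 0, 0, 0, 2, 1],
    [0, 0, 0, 0, 0, 0, 1],
    [0, 0, 0, 0, 0, 0, 1]
  ]
}}

```text
time: 9.77
position: [0.5234, -0.175, 0.2411]
tool_rot: [-2.165, -2.276, -0.0]
ft_force: [-0.1, 0.1, -1.2]
grip_width: 1.0
grip_force: 0.0
```

Emit:
{"op": "step_arm", "data": {
  "targets": [
    [0, 0, 0, 0, 0, 0, 1],
    [0, 0, 0, 0, 0, 0, 1],
    [0, 0, 0, 0, 0, 0, 1],
    [0, 0, 0, 0, 0, 0, 1],
    [0, 0, 0, 0, 0, 0, 1]
  ]
}}

```text
time: 10.18
position: [0.5235, -0.175, 0.2413]
tool_rot: [2.163, 2.278, 0.0]
ft_force: [-0.2, 0.4, 0.6]
grip_width: 0.998
grip_force: 0.0
```

```bash
python3 gauge.py w3.png; python3 - <<'E'
from h import *
Z=np.load("g.npz");cam=(np.array(ctrl.camera_params("wrist")["intrinsics"]),Z["A"],Z["o"]);im,d=Z["im"],Z["d"];P=cloud(d,cam)
# gauge by height above the desk
w=(d>0)&(P[...,2]>.006)&(P[...,2]<.03)&(abs(P[...,0]-.52)<.06)&(abs(P[...,1]+.12)<.14)
k,l,st,c=cv2.connectedComponentsWithStats(w.astype(np.uint8))
for i in range(1,k):
    if st[i,4]>200: q=P[l==i];print(st[i],cv2.minAreaRect(q[:,:2].astype(np.float32)*1000),q[:,1].min(),q[:,1].max())
desk=(d>0)&(abs(P[...,2])<.006);print("desk z",np.median(P[desk][:,2]))
s=ctrl.get_state();print(s["position"],s["tool_rot"],np.degrees(np.arctan2(s["tool_rot"][1],s["tool_rot"][0]))*2%360)
E
```

```text
blue [ 265  143   23   77 1517] z 0.0203
  cloud top rect ((523.137451171875, -181.71612548828125), (21.482667922973633, 78.00616455078125), 3.4328601360321045)
  ray rect ((522.6739501953125, -180.42832946777344), (22.068819046020508, 78.1635971069336), 3.4457335472106934)
blue [244 242  15  47 558] z 0.0134
  ray rect ((500.9067077636719, -273.72332763671875), (14.5400390625, 54.65517044067383), 3.8733201026916504)
[ 0.55972532  0.12789359 -0.31048063  1.68868997  0.04019625  1.33109794
  0.29385094]
[ 265   43   25  177 3871] ((521.279541015625, -135.51780700683594), (24.727981567382812, 170.89947509765625), 3.1359100341796875) -0.221292131197934 -0.05028470272259162
desk z -0.0014319086716735319
[ 0.52347571 -0.17514498  0.2413202 ] [ 2.16323313e+00  2.27798182e+00 -4.35046981e-05] 92.96006986091253
```

View pics/w3.png

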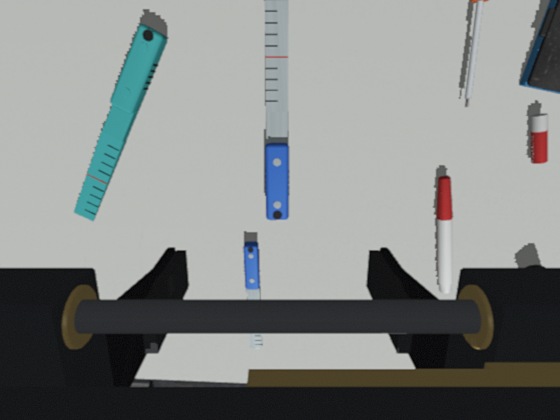

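The view shows the gauge handle at (277,181) with its red line at (276,57), straight ahead of the fingers and clear of the small one. Going down to grasp.

Emit:
{"op": "step_arm", "data": {
  "targets": [
    [0, -0.3, -4, 0, 0, 0.4, 0.6],
    [-0.05, -0.3, -4, 0, 0, 0, 0.6],
    [0, 0, -4, 0, 0, 0, 0.6],
    [0, 0, -3.5, 0, 0, 0, 0.6],
    [0, 0, -2.5, 0, 0, 0, 0.6]
  ]
}}

```text
time: 10.65
position: [0.521, -0.1808, 0.0579]
tool_rot: [-2.154, -2.283, 0.002]
ft_force: [0.1, -0.3, -0.5]
grip_width: 0.704
grip_force: 0.0
```

Emit:
{"op": "step_arm", "data": {
  "targets": [
    [0, 0, -1.8, 0, 0, 0, 0.6],
    [0, 0, -1.0, 0, 0, 0, 0.6],
    [0, 0, -0.7, 0, 0, 0, 0.6],
    [0, 0, -0.3, 0, 0, 0, 0.6],
    [0, 0, 0, 0, 0, 0, 0.6]
  ]
}}

```text
time: 11.07
position: [0.5234, -0.1814, 0.0236]
tool_rot: [2.155, 2.285, 0.0]
ft_force: [-0.8, -0.2, 0.9]
grip_width: 0.599
grip_force: 0.0
```

Emit:
{"op": "step_arm", "data": {
  "targets": [
    [0, 0, 0, 0, 0, 0, 0.2],
    [0, 0, 0, 0, 0, 0, 0.1],
    [0, 0, 0, 0, 0, 0, 0.1],
    [0, 0, 0, 0, 0, 0, 0.1],
    [0, 0, 0, 0, 0, 0, 0.1]
  ],
  "force": 40
}}

```text
time: 11.48
position: [0.5233, -0.1814, 0.0238]
tool_rot: [2.155, 2.285, 0.0]
ft_force: [0.6, -0.6, 1.1]
grip_width: 0.306
grip_force: 0.0
```

Emit:
{"op": "step_arm", "data": {
  "targets": [
    [0, 0, 0, 0, 0, 0, 0.1],
    [0, 0, 0, 0, 0, 0, 0.1],
    [0, 0, 0, 0, 0, 0, 0.1],
    [0, 0, 0, 0, 0, 0, 0.1],
    [0, 0, 0, 0, 0, 0, 0.1]
  ]
}}

```text
time: 11.9
position: [0.5232, -0.1814, 0.0237]
tool_rot: [2.155, 2.285, 0.0]
ft_force: [-0.3, -0.1, 4.7]
grip_width: 0.273
grip_force: 40.0
```

Emit:
{"op": "step_arm", "data": {
  "targets": [
    [0, 0, 1.5, 0, 0, 0, 0.1],
    [0, 0, 2, 0, 0, 0, 0.1],
    [0.5, 1, 1.5, 0, 0, 1, 0.1],
    [0.6, 1.3, 0.7, 0, 0, 1.5, 0.1],
    [0.6, 1.3, 0.3, 0, 0, 1, 0.1]
  ]
}}

```text
time: 12.32
position: [0.5408, -0.1446, 0.0841]
tool_rot: [2.082, 2.35, 0.001]
ft_force: [-0.7, 0.1, -1.0]
grip_width: 0.27
grip_force: 40.0
```

Emit:
{"op": "step_arm", "data": {
  "targets": [
    [0.6, 1.3, 0, 0, 0, 1, 0.1],
    [0.5, 1, 0, 0, 0, 0, 0.1],
    [0, 0.4, 0, 0, 0, 0, 0.1],
    [0, 0, 0, 0, 0, 0, 0.1],
    [0, 0, 0, 0, 0, 0, 0.1]
  ]
}}

```text
time: 12.73
position: [0.5503, -0.1182, 0.0823]
tool_rot: [-2.063, -2.368, 0.002]
ft_force: [-0.1, -0.7, -1.2]
grip_width: 0.271
grip_force: 40.0
```

```bash
cat > look.py <<'E'
from h import *
import sys
s,im,d=grab("wrist");s,im,d=grab("wrist");s2,i2,d2=grab("side")
cv2.imwrite("pics/x.png",im[...,::-1])
c=cv2.resize(i2[150:290,220:330],None,fx=4,fy=4,interpolation=cv2.INTER_CUBIC)
o=np.zeros((560,800,3),np.uint8);o[:330,:440]=cv2.resize(im,(440,330));o[:,440:]=c[:,40:400] if c.shape[1]>400 else c
cv2.imwrite("pics/"+sys.argv[1],o[...,::-1]); np.savez("l.npz",im=im,d=d,A=pose("wrist",s)[1],o=pose("wrist",s)[2],i2=i2,d2=d2)
print(s["position"],np.degrees(np.arctan2(s["tool_rot"][1],s["tool_rot"][0]))*2%360,s["ft_force"])
E
python3 look.py l1.png
```

```text
[ 0.55027232 -0.11891132  0.08253611] 97.81772510622983 [-0.30988831  0.54883618 -1.30764868]
```

View pics/l1.png

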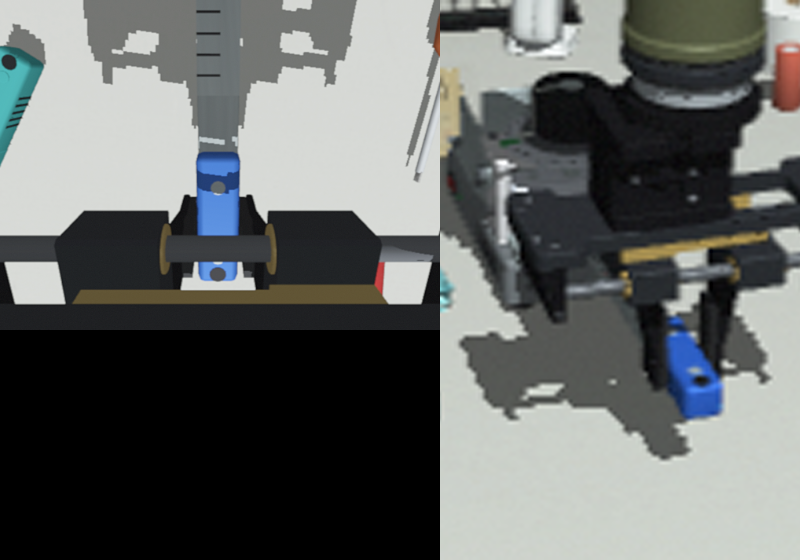

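Emit:
{"op": "step_arm", "data": {
  "targets": [
    [-0.14, 1.0, 0, 0, 0, 0, 0.1],
    [-0.14, 1.0, 0, 0, 0, 0, 0.1],
    [-0.1, 0.7, 0, 0, 0, 0, 0.1],
    [-0.06, 0.47, 0, 0, 0, 0, 0.1],
    [0, 0, -0.3, 0, 0, 0, 0.1]
  ]
}}

```text
time: 13.3
position: [0.5469, -0.0845, 0.0809]
tool_rot: [2.06, 2.371, 0.002]
ft_force: [0.8, 0.8, -1.4]
grip_width: 0.274
grip_force: 40.0
```

Emit:
{"op": "step_arm", "data": {
  "targets": [
    [0, 0, -0.3, 0, 0, 0, 0.1],
    [0, 0, -0.1, 0, 0, 0, 0.1],
    [0, 0, 0, 0, 0, 0, 0.1],
    [0, 0, 0, 0, 0, 0, 0.1],
    [0, 0, 0, 0, 0, 0, 0.1]
  ]
}}

```text
time: 13.72
position: [0.5466, -0.087, 0.0763]
tool_rot: [2.065, 2.368, -0.0]
ft_force: [0.0, -0.4, -1.1]
grip_width: 0.277
grip_force: 40.0
```

```bash
python3 -c "
from h import *
s=ctrl.get_state();print(s['position'],s['tool_rot'],s['ft_force'],s['torque'])"
```

```text
[ 0.54661003 -0.08697959  0.07625694] [ 2.06478862e+00  2.36757356e+00 -2.92224539e-05] [ 0.02349434 -0.36892646 -1.0510082 ] [-0.02471573 -0.11768536 -0.00873124]
```

Emit:
{"op": "step_arm", "data": {
  "targets": [
    [0, 0, -0.1, 0, 0, 0, 0.1],
    [0, 0, 0, 0, 0, 0, 0.1],
    [0, 0, -0.1, 0, 0, 0, 0.1],
    [0, 0, 0, 0, 0, 0, 0.1],
    [0, 0, 0, 0, 0, 0, 0.1]
  ]
}}

```text
time: 14.13
position: [0.5465, -0.0866, 0.0742]
tool_rot: [2.064, 2.368, -0.0]
ft_force: [0.3, 0.6, -1.0]
grip_width: 0.274
grip_force: 40.0
```

Emit:
{"op": "step_arm", "data": {
  "targets": [
    [0, 0, -0.05, 0, 0, 0, 0.1],
    [0, 0, 0, 0, 0, 0, 0.1],
    [0, 0, 0, 0, 0, 0, 0.1],
    [0, 0, 0, 0, 0, 0, 0.1],
    [0, 0, 0, 0, 0, 0, 0.1]
  ]
}}

```text
time: 14.55
position: [0.5466, -0.0866, 0.0738]
tool_rot: [2.064, 2.368, 0.0]
ft_force: [0.2, -0.2, -0.6]
grip_width: 0.275
grip_force: 40.0
```

Emit:
{"op": "step_arm", "data": {
  "targets": [
    [-0.12, 0.9, 0, 0, 0, 0, 0.1],
    [-0.16, 1.1, 0, 0, 0, 0, 0.1],
    [-0.15, 1.1, 0, 0, 0, 0, 0.1],
    [-0.1, 0.8, 0, 0, 0, 0, 0.1],
    [-0.06, 0.36, 0, 0, 0, 0, 0.1]
  ]
}}

```text
time: 14.97
position: [0.5404, -0.0411, 0.0739]
tool_rot: [-2.06, -2.371, -0.001]
ft_force: [0.6, 0.6, -1.1]
grip_width: 0.273
grip_force: 40.0
```

Emit:
{"op": "step_arm", "data": {
  "targets": [
    [0, 0, 0, 0, 0, 0, 0.1],
    [0, 0, 0, 0, 0, 0, 0.1],
    [0, 0, -0.03, 0, 0, 0, 0.1],
    [0, 0, 0, 0, 0, 0, 0.1],
    [0, 0, 0, 0, 0, 0, 0.1]
  ]
}}

```text
time: 15.38
position: [0.5407, -0.0446, 0.0735]
tool_rot: [2.065, 2.367, -0.0]
ft_force: [0.6, -0.1, -1.0]
grip_width: 0.267
grip_force: 40.0
```

```bash
python3 look.py l2.png; python3 -c "
from h import *
s=ctrl.get_state();print(s['tool_rot'],s['ft_force'],s['torque'])
s,im,d=grab('scene');cv2.imwrite('pics/s2.png',cv2.resize(im[190:330,150:330],None,fx=4,fy=4,interpolation=cv2.INTER_CUBIC)[...,::-1])"
```

```text
[ 0.54072833 -0.04458317  0.07351585] 97.79755496215738 [-0.42703    -0.06002025  0.92615282]
[ 2.06477964e+00  2.36726376e+00 -9.79922444e-05] [ 0.55171884  0.24721351 -0.88378231] [-0.04253205 -0.11392716 -0.00385   ]
```

View pics/s2.png

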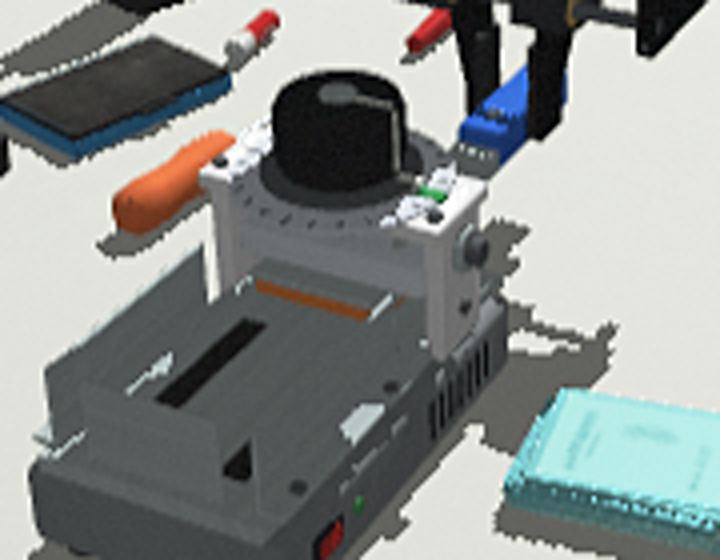

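The scene picture shows the pointer tab at (405,180) standing at the green mark (432,193), with the gauge entering on the far side. I'm easing down until the blade touches the deck.

Emit:
{"op": "step_arm", "data": {
  "targets": [
    [0, 0, -0.04, 0, 0, 0, 0.1],
    [0, 0, 0, 0, 0, 0, 0.1],
    [0, 0, 0, 0, 0, 0, 0.1],
    [0, 0, 0, 0, 0, 0, 0.1],
    [0, 0, 0, 0, 0, 0, 0.1]
  ]
}}

```text
time: 16.0
position: [0.5408, -0.0441, 0.0732]
tool_rot: [2.064, 2.368, 0.0]
ft_force: [0.4, -1.3, 0.6]
grip_width: 0.272
grip_force: 40.0
```

Emit:
{"op": "step_arm", "data": {
  "targets": [
    [0, 0, -0.04, 0, 0, 0, 0.1],
    [0, 0, 0, 0, 0, 0, 0.1],
    [0, 0, 0, 0, 0, 0, 0.1],
    [0, 0, 0, 0, 0, 0, 0.1],
    [0, 0, 0, 0, 0, 0, 0.1]
  ]
}}

```text
time: 16.42
position: [0.5407, -0.0441, 0.0728]
tool_rot: [2.064, 2.368, 0.0]
ft_force: [0.6, -2.1, 1.2]
grip_width: 0.273
grip_force: 40.0
```

```bash
python3 -c "
from h import *
s=ctrl.get_state();print(s['position'],s['tool_rot'],s['ft_force'],s['torque'])"
```

```text
[ 0.54074031 -0.04408123  0.07276437] [2.06405824e+00 2.36802124e+00 9.25936998e-05] [ 0.62010624 -2.10194197  1.20940314] [-0.05663744 -0.0743993  -0.02821467]
```

Emit:
{"op": "step_arm", "data": {
  "targets": [
    [-0.03, 0.2, 0, 0, 0, 0, 0.1],
    [-0.03, 0.2, 0, 0, 0, 0, 0.1],
    [0, 0, 0, 0, 0, 0, 0.1],
    [0, 0, 0, 0, 0, 0, 0.1],
    [0, 0, 0, 0, 0, 0, 0.1]
  ]
}}

```text
time: 16.83
position: [0.5401, -0.0393, 0.0727]
tool_rot: [-2.063, -2.368, -0.001]
ft_force: [-0.7, 1.1, 1.7]
grip_width: 0.272
grip_force: 40.0
```

Emit:
{"op": "step_arm", "data": {
  "targets": [
    [-0.03, 0.2, 0, 0, 0, 0, 0.1],
    [-0.03, 0.2, 0, 0, 0, 0, 0.1],
    [0, 0, 0, 0, 0, 0, 0.1],
    [0, 0, 0, 0, 0, 0, 0.1],
    [0, 0, 0, 0, 0, 0, 0.1]
  ]
}}

```text
time: 17.25
position: [0.5394, -0.0357, 0.0727]
tool_rot: [-2.064, -2.368, -0.0]
ft_force: [0.6, -0.4, 1.7]
grip_width: 0.271
grip_force: 40.0
```

Emit:
{"op": "step_arm", "data": {
  "targets": [
    [-0.03, 0.2, 0, 0, 0, 0, 0.1],
    [-0.03, 0.2, 0, 0, 0, 0, 0.1],
    [0, 0, 0, 0, 0, 0, 0.1],
    [0, 0, 0, 0, 0, 0, 0.1],
    [0, 0, 0, 0, 0, 0, 0.1]
  ]
}}

```text
time: 17.67
position: [0.5388, -0.0317, 0.0727]
tool_rot: [-2.064, -2.368, -0.0]
ft_force: [-1.1, -0.9, 1.7]
grip_width: 0.269
grip_force: 40.0
```

Emit:
{"op": "step_arm", "data": {
  "targets": [
    [-0.03, 0.2, 0, 0, 0, 0, 0.1],
    [-0.03, 0.2, 0, 0, 0, 0, 0.1],
    [0, 0, 0, 0, 0, 0, 0.1],
    [0, 0, 0, 0, 0, 0, 0.1],
    [0, 0, 0, 0, 0, 0, 0.1]
  ]
}}

```text
time: 18.08
position: [0.5383, -0.028, 0.0727]
tool_rot: [2.064, 2.368, 0.0]
ft_force: [0.7, -1.2, 1.6]
grip_width: 0.274
grip_force: 40.0
```

Emit:
{"op": "step_arm", "data": {
  "targets": [
    [-0.03, 0.2, 0, 0, 0, 0, 0.1],
    [-0.03, 0.2, 0, 0, 0, 0, 0.1],
    [0, 0, 0, 0, 0, 0, 0.1],
    [0, 0, 0, 0, 0, 0, 0.1],
    [0, 0, 0, 0, 0, 0, 0.1]
  ]
}}

```text
time: 18.5
position: [0.5378, -0.0245, 0.0728]
tool_rot: [2.064, 2.367, -0.0]
ft_force: [0.5, -4.5, 3.6]
grip_width: 0.274
grip_force: 40.0
```

Emit:
{"op": "step_arm", "data": {
  "targets": [
    [-0.03, 0.2, 0, 0, 0, 0, 0.1],
    [-0.03, 0.2, 0, 0, 0, 0, 0.1],
    [0, 0, 0, 0, 0, 0, 0.1],
    [0, 0, 0, 0, 0, 0, 0.1],
    [0, 0, 0, 0, 0, 0, 0.1]
  ]
}}

```text
time: 18.92
position: [0.5372, -0.0205, 0.0728]
tool_rot: [2.064, 2.367, -0.0]
ft_force: [0.4, -5.1, 3.5]
grip_width: 0.27
grip_force: 40.0
```

Emit:
{"op": "step_arm", "data": {
  "targets": [
    [-0.03, 0.2, 0, 0, 0, 0, 0.1],
    [-0.03, 0.2, 0, 0, 0, 0, 0.1],
    [0, 0, 0, 0, 0, 0, 0.1],
    [0, 0, 0, 0, 0, 0, 0.1],
    [0, 0, 0, 0, 0, 0, 0.1]
  ]
}}

```text
time: 19.33
position: [0.5367, -0.0168, 0.0729]
tool_rot: [2.064, 2.367, -0.001]
ft_force: [0.1, -5.7, 3.6]
grip_width: 0.273
grip_force: 40.0
```

```bash
python3 look.py l3.png; python3 -c "
from h import *
s=ctrl.get_state();print(s['position'],s['tool_rot'],s['ft_force'],s['torque'])"
```

```text
[ 0.53669319 -0.01682223  0.07287202] 97.81603330603185 [ 1.07648894 -6.20983962  3.81911955]
[ 0.53669412 -0.01682642  0.07287698] [ 2.06416256e+00  2.36692597e+00 -5.54323099e-04] [ 0.86335422 -5.71051137  3.20541198] [-0.99366701 -0.28578161 -0.02211506]
```

Emit:
{"op": "step_arm", "data": {
  "targets": [
    [-0.02, 0.15, 0, 0, 0, 0, 0.1],
    [-0.02, 0.15, 0, 0, 0, 0, 0.1],
    [0, 0, 0, 0, 0, 0, 0.1],
    [0, 0, 0, 0, 0, 0, 0.1],
    [0, 0, 0, 0, 0, 0, 0.1]
  ]
}}

```text
time: 19.9
position: [0.5364, -0.0144, 0.0729]
tool_rot: [2.064, 2.366, -0.001]
ft_force: [1.0, -6.6, 3.8]
grip_width: 0.274
grip_force: 40.0
```

Emit:
{"op": "step_arm", "data": {
  "targets": [
    [0, 0, 0, 0, 0, 0, 0.1],
    [0, 0, 0, 0, 0, 0, 0.1],
    [0, 0, 0, 0, 0, 0, 0.1],
    [0, 0, 0, 0, 0, 0, 0.1],
    [0, 0, 0, 0, 0, 0, 0.1]
  ]
}}

```text
time: 20.32
position: [0.5364, -0.0144, 0.073]
tool_rot: [2.064, 2.366, -0.001]
ft_force: [1.1, -7.8, 3.0]
grip_width: 0.27
grip_force: 40.0
```

```bash
python3 look.py l4.png; python3 - <<'E'
from h import *
for n in("l1","l2","l3","l4"):
    a=cv2.imread(f"pics/{n}.png")[:330,:440];m=cv2.inRange(cv2.cvtColor(a,cv2.COLOR_BGR2HSV),(105,120,50),(128,255,255));m=cv2.morphologyEx(m,cv2.MORPH_OPEN,np.ones((3,3)))
    k,l,st,c=cv2.connectedComponentsWithStats(m);i=1+st[1:,4].argmax();print(n,st[i],c[i].round(1))
f=[ctrl.get_state() for _ in range(1)][0];print(f["time"],f["position"],f["ft_force"])
E
```

```text
[ 0.5363846  -0.01433864  0.07295303] 97.80249927355956 [ 2.31314006 -7.11763812  4.44912755]
l1 [ 196  152   44   84 3376] [217.6 194.3]
l2 [ 196  152   44   84 3377] [217.5 194.3]
l3 [ 196  152   44   84 3369] [217.6 194.3]
l4 [ 196  152   44   84 3373] [217.6 194.3]
20.4667 [ 0.53637621 -0.01436602  0.07294929] [ 1.04343993 -7.42645922  3.92222164]
```

View pics/l4.png

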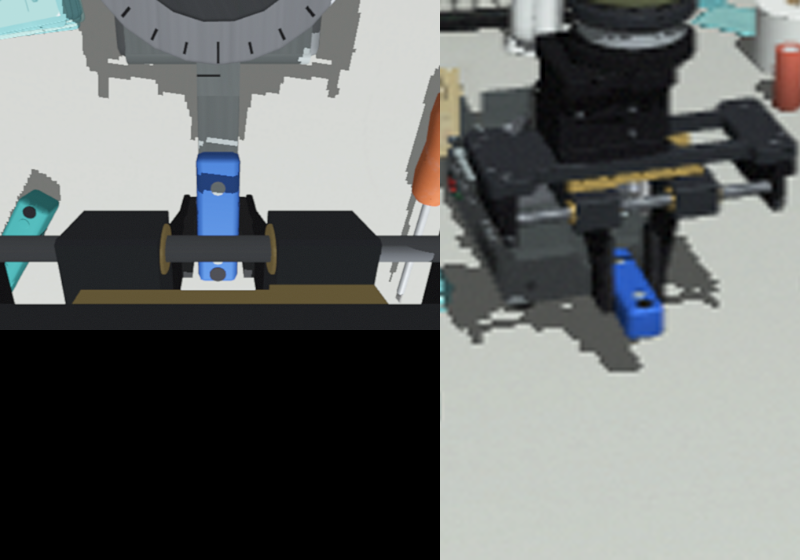

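The gauge hasn't slipped in the grip and the blade is in line. The tip is about 65 mm past the mouth, and the pad is lifted about 1 to 1.4 mm. I'll ease off some of the downward press.

Emit:
{"op": "step_arm", "data": {
  "targets": [
    [0, 0, 0.03, 0, 0, 0, 0.1],
    [0, 0, 0, 0, 0, 0, 0.1],
    [0, 0, 0, 0, 0, 0, 0.1],
    [0, 0, 0, 0, 0, 0, 0.1],
    [0, 0, 0, 0, 0, 0, 0.1]
  ]
}}

```text
time: 20.88
position: [0.5363, -0.0143, 0.0731]
tool_rot: [2.064, 2.366, -0.001]
ft_force: [0.9, -6.7, 3.1]
grip_width: 0.271
grip_force: 40.0
```

Emit:
{"op": "step_arm", "data": {
  "targets": [
    [0, 0, 0, 0, 0, 0, 0.1],
    [0, 0, 0, 0, 0, 0, 0.1],
    [0, 0, 0, 0, 0, 0, 0.1],
    [0, 0, 0, 0, 0, 0, 0.1],
    [0, 0, 0, 0, 0, 0, 0.1]
  ]
}}

```text
time: 21.3
position: [0.5364, -0.0143, 0.0732]
tool_rot: [2.064, 2.366, -0.001]
ft_force: [0.0, -7.7, 2.5]
grip_width: 0.269
grip_force: 40.0
```

Emit:
{"op": "step_arm", "data": {
  "targets": [
    [0.01, -0.05, 0, 0, 0, 0, 0.1],
    [0, 0, 0, 0, 0, 0, 0.1],
    [0, 0, 0, 0, 0, 0, 0.1],
    [0, 0, 0, 0, 0, 0, 0.1],
    [0, 0, 0, 0, 0, 0, 0.1]
  ]
}}

```text
time: 21.72
position: [0.5364, -0.0144, 0.0731]
tool_rot: [2.064, 2.367, -0.001]
ft_force: [-0.3, -5.9, 2.8]
grip_width: 0.266
grip_force: 40.0
```

Push is now about 6 N and steady, so I'm handing in.

```bash
python3 -c "
from bench import ctrl
print(ctrl.close_job())"
```

```text
the job is handed in; nothing more can be done
None
```

I wound the handwheel to within about 1° of the green mark and handed the job in at about 22 s, with the gauge still gripped under the pad at about 6 N of push; its tip is about 65 mm past the mouth and the pad is lifted roughly 1 to 1.4 mm (estimated from where the push force rose).

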